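# Restack the card-drying trays on their base board

### The job

Two card-drying trays stand stacked on the bench in the wrong order, yellow on teal. Lift the yellow tray off and set it on the grey base board, then set the teal tray on top of the yellow one. Each tray must sit fully home, all four pins down in the sockets below, with its coloured front bar on the same side as the white front bar of the base; lower the trays gently, keep them level and leave the other things on the table alone.

Things in the scene. Friction and masses are not known exactly. Their poses are not given: they have to be found in the camera images.
- base: grey base board, fixed to the table: plate 150 (x) by 200 (y) by 12 mm with a grey post 26 mm square near each corner, up to 36 mm. Origin: centre of its underside, on the table; z up, x from its front to its back. A tray that is home on it has its origin 22 mm above the base's origin.
- yellow_tray: yellow-fronted plywood tray, 130 (x) by 180 (y) by 70 mm high, 0.24-0.4 kg. Origin: centre of the plane of its pin tips; z up, x from front to back. Heights above it: corner pins 0-14, floor 14-20, corner posts 20-70 mm (26 mm square; socket in each top 15 mm square, 16 deep). Floor is clear 70 mm each side of the grip. At the start it is home on the teal tray.
- teal_tray: teal-fronted plywood tray, 130 (x) by 180 (y) by 70 mm high, 0.24-0.4 kg. Origin: centre of the plane of its pin tips; z up, x from front to back. Heights above it: corner pins 0-14, floor 14-20, corner posts 20-70 mm (26 mm square; socket in each top 15 mm square, 16 deep). Floor is clear 70 mm each side of the grip. Home on another tray: 56 mm above its origin.
- base_socket (a point): mouth of the base's front left socket (x = -52, y = +77, z = 36 mm in its frame); four sockets at x = +-52, y = +-77 mm, each 15 mm square and 16 mm deep
- yellow_tray_grip (a point): top centre of the brown wooden grip, 66 mm above the tray's origin. The grip is an upright block on the floor: 70 mm along x, 16 mm thick along y, from 20 to 66 mm up; pinch it across y from above
- teal_tray_grip (a point): top centre of the brown wooden grip, 66 mm above the tray's origin. The grip is an upright block on the floor: 70 mm along x, 16 mm thick along y, from 20 to 66 mm up; pinch it across y from above
- yellow_tray_pin (a point): tip of the front left pin (x = -52, y = +77, z = 0 mm in the tray's frame); four pins and four sockets at x = +-52, y = +-77 mm. Pins are 11 mm thick, 14 mm long, tapered to 5 mm over the lowest 6 mm
- teal_tray_pin (a point): tip of the front left pin (x = -52, y = +77, z = 0 mm in the tray's frame); four pins and four sockets at x = +-52, y = +-77 mm. Pins are 11 mm thick, 14 mm long, tapered to 5 mm over the lowest 6 mm
- base_front (a point): middle of the top of the white bar along the base's front edge (x = -58, z = 20 mm in the base's frame); the front faces roughly towards the robot
- yellow_tray_front (a point): middle of the top of the yellow bar along the tray's front edge (x = -58, z = 36 mm in the tray's frame)
- teal_tray_front (a point): middle of the top of the teal bar along the tray's front edge (x = -58, z = 36 mm in the tray's frame)
- glue: bystander: pink glue bottle lying flat near the robot, 106 by 42 by 22 mm, origin under its middle
- weight: bystander: grey steel paper weight, 70 by 100 by 32 mm, 0.9 kg, beyond the trays, origin under its middle
- card_box: bystander: open white card box, 80 by 100 by 45 mm, beyond the trays, origin under its middle
There are look-alikes about, which are no part of the job. What is shaped like the teal_tray but blue or red is not meant.

How it is judged:
By the outcome, as a careful person would: the job done as asked, in the order asked, and still so for the second after the job is handed in, with the robot touching nothing.
It also fails if it takes over 72 s, if anything falls off the work surface, if the arm or the gripper's body presses on something with over 40 N, if the wrist force passes 120 N, or if a joint passes its speed limit or range.

### The arm

A 6-joint arm with a two-finger parallel gripper is mounted at the origin on the work surface. World frame = base frame: x ahead of the robot, y to its left, z up, the work surface at z = 0. Lengths are in m, angles in rad, forces in N, time in s.
With the tool pointing down it reaches from about 0.275 to 0.85 m from the base axis. Payload 19 kg.
Tool frame: the origin (TCP) lies midway between the tips of the shut fingers; the grasp point (between the pads) lies 19 mm behind it; z points along the fingers, y is the line along which they close (so a half turn about z gives the same grasp; the last joint's range is limited). The gripper opens to 85 mm and grips with 20 to 120 N. Pads are 22 mm wide; open, the fingers measure 114 mm over their backs; the gripper's body (76 mm by 85 mm) begins 54 mm behind the grasp point. The pads swing forward as they close: fully open they stand 13 mm farther back than shut.
Start: joints at [-0.134, 0.15, 1.437, -0, 1.554, -0.134], TCP at [0.575, -0, 0.195] pointing down, gripper open.
Joint ranges: [-2.8, 2.8], [-0.68, 2.1], [0.12, 2.68], [-1.39, 4.53], [0.16, 2.79], [-2.81, 2.81]. Speed limits (rad/s): [1.89, 1.89, 2.22, 3.01, 3.01, 3.01].

### API

Orientations are given as a 3x3 rotation matrix whose columns are the frame's x, y, z axes.
In Python, from workcell import robot, get_image, order gives the robot as it stands. The module is installed in compiled form; this text tells all that it offers.
- The arm moves only by the shell command python3 -m inch 'ROWS' [FORCE]. ROWS is JSON, a list of rows, each a list of 7 numbers: the shift along the tool's x, y, z normalised to -1 to 1, where 1 is 10 cm, then the turn, a rotation vector about the tool's x, y, z normalised to -1 to 1, where 1 is pi rad, then the gripper command: -1 is shut, 1 is fully open, values between are in proportion. A call has exactly 8 rows; each row is the pose to reach, as a shift and turn from the pose commanded when the call began, along the tool's axes at that moment, turning the shorter way round; what a row does not reach only later rows make up. A row lasts 1/12 s, in which the tool goes at most 41.7 mm and 7.16 degrees, less where a joint would pass 70% of its speed; a pose out of reach is approached as far as the arm can. A call with a number of a shift or a turn outside -1 to 1 is refused whole. A call with a gripper value outside its range is refused whole. The fingers move at their own pace and stop on an object; FORCE is the grip in N (left out, the last holds). Time passes only in rows, so rows that repeat a pose let the fingers close, or fill a call up. It gives the time, the measured TCP pose, the force, the opening and the grip force at its end, in the units of the state.
- robot.sense(): the state, without advancing time (a new reading comes with each control period).
- get_image(name): name is "scene" or "side" or "wrist"; returns a dict with "img" (400x640x3 uint8, red, green, blue), "range_z" (400x640 float32, m along the optical axis (not along the pixel's ray), 0 where there is no reading), "mtx" (3x3 intrinsics, pixels), "R" (3x3) and "t" (3): a world point X has camera coordinates R X + t. Camera axes: x right, y down, z forward; pixel columns grow to the right and rows downward; lengths in m; the calibration is good to about 2 mm. A picture is of the moment at which its call begins.
- order.hand_in(): hands the job in; it is judged then, once.
The state is a dict: "time": time; "joint_pos": joint angles; "dq": joint speeds; "joint_torque": joint torques, N m; "tool_pos": TCP position; "ee_rot": TCP orientation; "force": force on the tool from outside, world axes, zero at the start; "ft_torque": the same for the moment, N m; "gripper_width": finger opening in m; "finger_force": force on a finger pad.
Only numpy, scipy, OpenCV 4.12 (cv2) and the standard library are available. Lean on these libraries where they do the work, as an engineer would, in place of code of your own. Each camera call takes 0.05 s, during which the arm holds its last target. There are 200 camera calls.

## Working session

There is one attempt and no reset: what is moved stays moved. The work goes in short steps, Python scripts to look and compute and a shell command to move; the robot and the scene stay as the last step left them, time stands still between calls to the robot, and variables do not carry over. Pictures are saved under pics/ and viewed, at most 10 in all, crops included, and the job is handed in when it is done.

```bash
mkdir -p pics; python3 - <<'E'
from workcell import robot,get_image
import cv2,numpy as np
for n in("scene","side"):
    d=get_image(n);np.savez(f"pics/{n}0.npz",**d);cv2.imwrite(f"pics/{n}0.png",d["img"][...,::-1]);print(n,d["R"].round(3).tolist(),d["t"].round(3),d["mtx"][0])
s=robot.sense();print(s["time"],s["tool_pos"],s["ee_rot"],s["gripper_width"])
E
```

```text
scene [[-0.275, 0.962, 0.003], [0.777, 0.224, -0.589], [-0.567, -0.16, -0.808]] [ 0.237 -0.353  1.583] [441.20019743   0.         312.69300041]
side [[0.988, -0.155, -0.017], [-0.118, -0.676, -0.727], [0.101, 0.72, -0.686]] [-0.56   0.075  1.454] [498.91620225   0.         321.66369281]
0.1 [ 5.74767855e-01 -1.37987763e-06  1.94656804e-01] [[ 3.70441616e-05  9.99999449e-01 -1.04949572e-03]
 [ 9.99999990e-01 -3.69030068e-05  1.34516744e-04]
 [ 1.34477940e-04 -1.04950069e-03 -9.99999440e-01]] 0.08548628628602921
```

View pics/scene0.png

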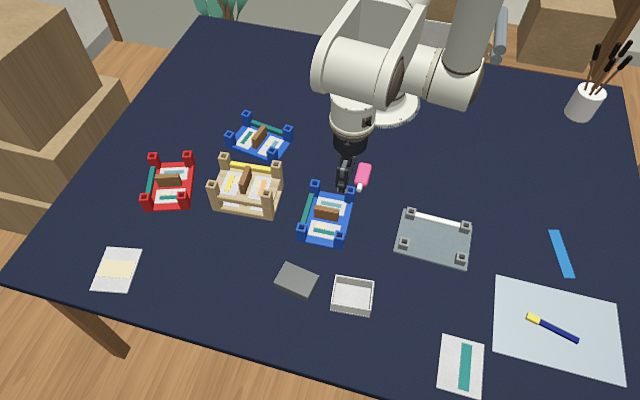

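View pics/side0.png

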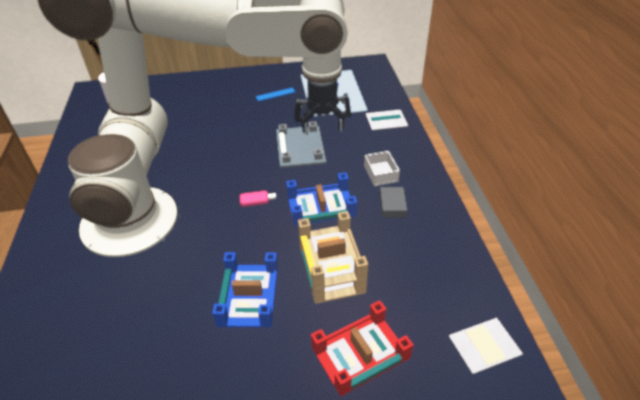

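The scene view shows the yellow-on-teal stack at about (245,190) with its yellow bar at (252,165), and the base at (433,238) with its white bar at (440,219). Blue trays are at (327,215) and (260,135), and a red one at (168,180). The side view shows the stack at (333,258) and the base at (300,145).

Next I'll locate the stack and base from the point clouds.

```bash
cat > h.py <<'E'
import numpy as np,cv2
def cloud(d):
    z=d["range_z"].astype(float);v,u=np.nonzero(z>0);zz=z[v,u];K=d["mtx"]
    c=np.c_[(u-K[0,2])/K[0,0]*zz,(v-K[1,2])/K[1,1]*zz,zz]
    return (c-d["t"])@d["R"],d["img"][v,u].astype(int),u,v
def rect(P):
    (cx,cy),(w,h),a=cv2.minAreaRect((P[:,:2]*1000).astype(np.float32));return round(cx,1),round(cy,1),round(w,1),round(h,1),round(a,2)
def sel(P,c,r,z0,z1):
    return (np.hypot(*(P[:,:2]-c).T)<r)&(P[:,2]>z0)&(P[:,2]<z1)
E
python3 - <<'E'
from h import *
from scipy.spatial import cKDTree
cl={}
for n,pb,ps in(("scene",(433,240),(245,190)),("side",(300,145),(333,258))):
    d=np.load(f"pics/{n}0.npz");P,C,u,v=cloud(d);cl[n]=(P,C)
    for nm,p in(("base",pb),("stack",ps)):
        i=np.argmin(np.hypot(u-p[0],v-p[1]));c=P[i,:2];print(n,nm,P[i].round(3))
        for lo,hi in((.118,.135),) if nm=="stack" else ((.006,.018),(.029,.043)):
            m=sel(P,c,.14,lo,hi)
            Q=P[m]; t=cKDTree(Q[:,:2]);Q=Q[[len(x)>3 for x in t.query_ball_point(Q[:,:2],.006)]]
            print(len(Q),rect(Q),"zmed",np.median(Q[:,2]).round(4))
            # post clusters
            lab=-np.ones(len(Q),int);t=cKDTree(Q[:,:2]);k=0
            for j in range(len(Q)):
                if lab[j]<0:
                    st=[j];lab[j]=k
                    while st:
                        for b in t.query_ball_point(Q[st.pop(),:2],.006):
                            if lab[b]<0:lab[b]=k;st.append(b)
                    k+=1
            for q in range(k):
                A=Q[lab==q]
                if len(A)>15:print("   ",len(A),((A.min(0)+A.max(0))/2).round(4),np.ptp(A,0).round(3))
        R,G,B=C.T
        m=sel(P,c,.16,0,.14)
        col=(R>180)&(G>150)&(B<110) if nm=="stack" else (R>215)&(G>215)&(B>215)
        A=P[m&col]
        if len(A): print("  bar",len(A),np.median(A,0).round(3),rect(A))
E
```

```text
scene base [0.542 0.255 0.014]
2690 (534.5, 255.0, 203.5, 151.6, 87.48) zmed 0.0126
    2687 [0.5324 0.256  0.012 ] [0.156 0.206 0.012]
312 (532.9, 254.5, 180.1, 133.9, 88.4) zmed 0.0359
    66 [0.478  0.1787 0.0355] [0.028 0.026 0.012]
    81 [0.4824 0.3324 0.0351] [0.029 0.027 0.012]
    77 [0.5829 0.1758 0.0351] [0.028 0.026 0.01 ]
    88 [0.5873 0.3296 0.0349] [0.029 0.027 0.011]
  bar 179 [0.473 0.257 0.021] (473.4, 256.5, 126.3, 19.1, 88.03)
scene stack [ 0.574 -0.28   0.089]
443 (547.0, -290.0, 133.7, 182.1, 4.36) zmed 0.1244
    75 [ 0.5019 -0.3702  0.1249] [0.033 0.026 0.014]
    76 [ 0.4887 -0.2161  0.1238] [0.03  0.028 0.011]
    119 [ 0.5491 -0.2894  0.1226] [0.069 0.021 0.009]
    89 [ 0.604  -0.3619  0.125 ] [0.032 0.03  0.014]
    84 [ 0.5928 -0.208   0.1245] [0.028 0.026 0.012]
  bar 59 [ 0.495 -0.295  0.091] (519.5, -286.9, 99.7, 122.9, 13.63)
side base [0.533 0.246 0.018]
1025 (530.6, 249.7, 202.0, 152.1, 88.1) zmed 0.0147
    949 [0.5328 0.2491 0.012 ] [0.153 0.205 0.012]
181 (532.6, 254.8, 185.5, 129.5, 88.4) zmed 0.0366
    31 [0.586  0.3227 0.0362] [0.025 0.018 0.012]
    19 [0.483  0.3432 0.0351] [0.021 0.01  0.011]
    26 [0.4826 0.3241 0.0368] [0.025 0.014 0.012]
    18 [0.5831 0.1842 0.0358] [0.018 0.013 0.011]
    29 [0.5822 0.167  0.0363] [0.025 0.013 0.013]
    45 [0.4778 0.1772 0.0363] [0.025 0.028 0.012]
  bar 97 [0.474 0.264 0.022] (474.7, 255.3, 132.8, 17.2, 88.25)
side stack [ 0.55  -0.299  0.075]
633 (547.1, -288.8, 130.6, 184.4, 4.21) zmed 0.1259
    100 [ 0.5927 -0.2093  0.1258] [0.027 0.03  0.016]
    102 [ 0.489  -0.2168  0.1259] [0.026 0.031 0.014]
    183 [ 0.5467 -0.2893  0.1234] [0.069 0.021 0.011]
    123 [ 0.6045 -0.3619  0.1249] [0.028 0.031 0.014]
    125 [ 0.5012 -0.3694  0.125 ] [0.027 0.032 0.014]
  bar 210 [ 0.487 -0.285  0.094] (529.0, -295.8, 93.3, 144.8, 4.36)
```

```bash
python3 -m inch '[[-0.2,0,0,0,0,0,1],[-0.4,0,0,0,0,0,1],[-0.6,0,0,0,0,0,1],[-0.8,0,0,0,0,0,1],[-1,0,0,0,0,0,1],[-1,0,0,0,0,0,1],[-1,0,0,0,0,0,1],[-1,0,0,0,0,0,1]]' 40 && python3 -m inch '[[-0.2,0,0,0,0,0.03,1],[-0.4,0,0,0,0,0.06,1],[-0.6,0,0,0,0,0.09,1],[-0.8,0,0,0,0,0.12,1],[-1,0,0,0,0,0.15,1],[-1,0,0,0,0,0.18,1],[-1,0,0,0,0,0.2,1],[-1,0,0,0,0,0.2,1]]'; python3 - <<'E'
from workcell import robot
s=robot.sense();print(s)
E
```

```text
time: 0.77
tool_pos: [0.5749, -0.0996, 0.1949]
ee_rot: [[0.0, 1.0, -0.001], [1.0, -0.0, 0.0], [0.0, -0.001, -1.0]]
force: [0.2, 0.2, 0.0]
gripper_width: 0.0853
finger_force: 0.0
time: 1.43
tool_pos: [0.5751, -0.1993, 0.195]
ee_rot: [[0.59, 0.807, -0.0], [0.807, -0.59, 0.0], [0.0, -0.0, -1.0]]
force: [-0.5, -1.0, -0.7]
gripper_width: 0.0854
finger_force: 0.0
{'time': 1.4333, 'joint_pos': array([-4.60276579e-01,  2.21083114e-01,  1.35457782e+00,  1.64208962e-04,
        1.56630689e+00,  1.70854296e-01]), 'dq': array([ 0.00695716, -0.00473102,  0.00161775,  0.00030616,  0.00154612,
       -0.13303136]), 'joint_torque': array([-1.21851403e+00, -7.74414897e+01, -5.73584104e+01, -6.61202380e-02,
       -1.91450684e-02,  2.58389667e+00]), 'tool_pos': array([ 0.57509355, -0.19934079,  0.1950416 ]), 'ee_rot': array([[ 5.90058792e-01,  8.07360237e-01, -2.63186070e-04],
       [ 8.07360274e-01, -5.90058717e-01,  3.13767355e-04],
       [ 9.80280515e-05, -3.97627165e-04, -9.99999916e-01]]), 'force': array([-0.507195  , -1.02382628, -0.66397768]), 'ft_torque': array([-0.00520612,  0.00192055, -0.01899556]), 'finger_force': 0.0, 'gripper_width': 0.08540280700481195}
```

```bash
cat >> h.py <<'E'
from scipy.spatial.transform import Rotation as Ro
def go(x,y,z,yaw):
    from workcell import robot
    s=robot.sense();R=s["ee_rot"];c,n=np.cos(np.radians(yaw)),np.sin(np.radians(yaw))
    T=np.array([[c,n,0],[n,-c,0],[0,0,-1]])
    print("t",s["time"],"pos",s["tool_pos"].round(4),"yaw",np.degrees(np.arctan2(R[1,0],R[0,0])).round(2),"F",s["force"].round(1),"w",s["gripper_width"].round(4),"ff",round(s["finger_force"],1))
    print("shift",(R.T@(np.array([x,y,z])-s["tool_pos"])/.1).round(3),"turn",(Ro.from_matrix(R.T@T).as_rotvec()/np.pi).round(4))
E
python3 -c "from h import *;go(.547,-.2893,.15,4.4)"
```

```text
Traceback (most recent call last):
  File "h.py", line 15, in go
    print("t",s["time"],"pos",s["tool_pos"].round(4),"yaw",np.degrees(np.arctan2(R[1,0],R[0,0])).round(2),"F",s["force"].round(1),"w",s["gripper_width"].round(4),"ff",round(s["finger_force"],1))
                                                                                                                                      ^^^^^^^^^^^^^^^^^^^^^^^^
AttributeError: 'float' object has no attribute 'round'
```

```bash
sed -i 's/s\["gripper_width"\].round(4)/round(s["gripper_width"],4)/' h.py
python3 -c "from h import *;go(.547,-.2893,.195,4.4)"
```

```text
t 1.4333 pos [ 0.5751 -0.1993  0.195 ] yaw 53.84 F [-0.5 -1.  -0.7] w 0.0854 ff 0.0
shift [-0.892  0.304  0.   ] turn [-1.000e-04  0.000e+00  2.747e-01]
```

```bash
python3 -m inch '[[-0.15,0.05,0,0,0,0.035,1],[-0.3,0.1,0,0,0,0.07,1],[-0.45,0.15,0,0,0,0.105,1],[-0.6,0.2,0,0,0,0.14,1],[-0.75,0.25,0,0,0,0.175,1],[-0.89,0.3,0,0,0,0.21,1],[-0.89,0.3,0,0,0,0.245,1],[-0.89,0.3,0,0,0,0.275,1]]' >/dev/null && python3 -m inch '[[0,0,0,0,0,0,1],[0,0,0,0,0,0,1],[0,0,0,0,0,0,1],[0,0,0,0,0,0,1],[0,0,0,0,0,0,1],[0,0,0,0,0,0,1],[0,0,0,0,0,0,1],[0,0,0,0,0,0,1]]' >/dev/null
python3 - <<'E'
from h import *
go(.547,-.2893,.087,4.4)
from workcell import get_image
d=get_image("wrist");np.savez("pics/w1.npz",**d);cv2.imwrite("pics/w1.png",d["img"][...,::-1])
P,C,u,v=cloud(d);m=sel(P,np.array([.547,-.2893]),.14,.116,.135);print(m.sum(),rect(P[m]));A=P[sel(P,np.array([.547,-.2893]),.05,.116,.135)];print(rect(A),np.median(A[:,2]))
E
```

```text
t 2.7667 pos [ 0.5469 -0.2896  0.1951] yaw 4.53 F [ 0.4 -0.2  0.2] w 0.0852 ff 0.0
shift [ 1.000e-03 -3.000e-03  1.081e+00] turn [-0.      0.      0.0007]
5407 (548.1, -289.6, 130.8, 181.1, 4.3)
(548.6, -289.6, 70.1, 16.0, 4.25) 0.12081546412870062
```

View pics/w1.png

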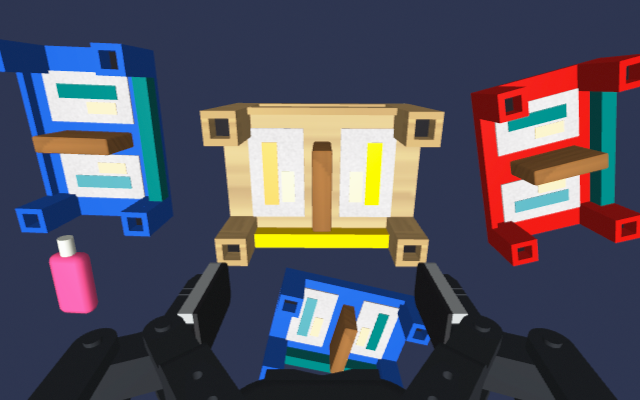

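The wrist view shows the grip at (322,185), centred between the open fingers and in line with them. The fit gives (0.548, -0.2896) and 4.3 deg, which agrees with the other cameras, so I'll descend and grip.

```bash
python3 -m inch '[[0.01,0,0.2,0,0,0.001,1],[0.01,0,0.4,0,0,0.001,1],[0.01,0,0.6,0,0,0.001,1],[0.01,0,0.75,0,0,0.001,1],[0.01,0,0.9,0,0,0.001,1],[0.01,0,1,0,0,0.001,1],[0.01,0,1,0,0,0.001,1],[0.01,0,1,0,0,0.001,1]]' && python3 -m inch '[[0,0,0.08,0,0,0,1],[0,0,0.08,0,0,0,0],[0,0,0.08,0,0,0,-1],[0,0,0.08,0,0,0,-1],[0,0,0.08,0,0,0,-1],[0,0,0.08,0,0,0,-1],[0,0,0.08,0,0,0,-1],[0,0,0.08,0,0,0,-1]]' 60 && python3 -m inch '[[0,0,0,0,0,0,-1],[0,0,0,0,0,0,-1],[0,0,0,0,0,0,-1],[0,0,0,0,0,0,-1],[0,0,0,0,0,0,-1],[0,0,0,0,0,0,-1],[0,0,0,0,0,0,-1],[0,0,0,0,0,0,-1]]'
```

```text
time: 3.48
tool_pos: [0.5479, -0.2896, 0.0953]
ee_rot: [[0.997, 0.075, -0.0], [0.075, -0.997, 0.0], [-0.0, -0.0, -1.0]]
force: [-0.2, -0.3, 0.7]
gripper_width: 0.0856
finger_force: 0.0
time: 4.15
tool_pos: [0.548, -0.2896, 0.0873]
ee_rot: [[0.997, 0.075, 0.0], [0.075, -0.997, -0.0], [0.0, 0.0, -1.0]]
force: [0.3, -1.1, 0.3]
gripper_width: 0.0005
finger_force: 0.0
time: 4.82
tool_pos: [0.5479, -0.2896, 0.0872]
ee_rot: [[0.997, 0.075, -0.0], [0.075, -0.997, 0.0], [-0.0, -0.0, -1.0]]
force: [-0.7, -0.0, 0.4]
gripper_width: -0.0001
finger_force: 0.0
```

```bash
python3 - <<'E'
from workcell import get_image
import cv2,numpy as np
a=[get_image(n) for n in("scene","side","wrist")]
np.savez("pics/s2.npz",**a[0])
i=np.vstack([cv2.resize(a[0]["img"][110:260,150:350],(400,300)),cv2.resize(a[1]["img"][150:330,220:460],(400,300))])
w=cv2.resize(a[2]["img"],(400,250));w=np.vstack([w,np.zeros((350,400,3),np.uint8)])
cv2.imwrite("pics/c2.png",np.hstack([i,w])[...,::-1])
E
```

```text
(no output)
```

View pics/c2.png

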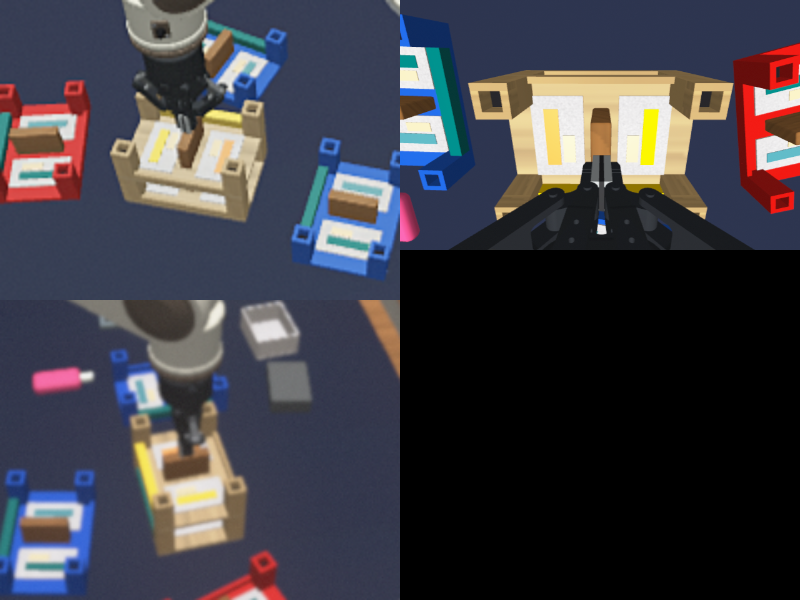

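The fingers are fully shut on nothing. The scene crop shows the tips at about (187,125), beside or above the grip's front end, and the wrist crop shows the same. I'll measure where the tips really are against the reported TCP.

```bash
python3 - <<'E'
from h import *
from workcell import robot,get_image
T=robot.sense()["tool_pos"]
for n in("scene","side"):
    d=get_image(n);P,C,u,v=cloud(d)
    q=d["mtx"]@(d["R"]@T+d["t"]);print(n,"TCP px",q[:2]/q[2])
    g=(P[:,2]>.08)&(C.max(1)<75)&(np.hypot(*(P[:,:2]-T[:2]).T)<.12)
    Q=P[g];
    for lo in np.arange(.08,.24,.015):
        A=Q[(Q[:,2]>=lo)&(Q[:,2]<lo+.015)]
        if len(A)>3:print(lo.round(3),len(A),np.median(A,0).round(3),A.min(0).round(3),A.max(0).round(3))
    R,G,B=C.T
    g=(R>G+25)&(G>B+10)&(R<200)&(np.hypot(*(P[:,:2]-T[:2]).T)<.06)&(P[:,2]>.116)&(P[:,2]<.13)
    print("grip",g.sum(),rect(P[g]) if g.sum()>3 else 0)
d=get_image("wrist");q=d["mtx"]@(d["R"]@T+d["t"]);print("wrist",q[:2]/q[2])
E
```

```text
scene TCP px [245.12407592 182.50059662]
0.08 11 [ 0.548 -0.282  0.084] [ 0.515 -0.285  0.081] [ 0.575 -0.28   0.086]
0.11 9 [ 0.542 -0.281  0.113] [ 0.482 -0.367  0.111] [ 0.599 -0.212  0.122]
0.125 11 [ 0.552 -0.284  0.136] [ 0.545 -0.3    0.129] [ 0.557 -0.276  0.139]
0.14 20 [ 0.552 -0.279  0.149] [ 0.541 -0.3    0.142] [ 0.558 -0.276  0.155]
0.155 19 [ 0.556 -0.285  0.167] [ 0.551 -0.322  0.155] [ 0.562 -0.272  0.169]
0.17 112 [ 0.556 -0.289  0.178] [ 0.535 -0.327  0.17 ] [ 0.563 -0.255  0.185]
0.185 104 [ 0.557 -0.294  0.194] [ 0.535 -0.336  0.185] [ 0.564 -0.237  0.2  ]
0.2 127 [ 0.558 -0.292  0.209] [ 0.531 -0.35   0.2  ] [ 0.565 -0.228  0.215]
0.215 126 [ 0.557 -0.278  0.221] [ 0.534 -0.351  0.215] [ 0.568 -0.231  0.23 ]
0.23 47 [ 0.554 -0.26   0.235] [ 0.536 -0.331  0.23 ] [ 0.566 -0.248  0.244]
grip 53 (551.5, -287.8, 61.6, 13.4, 4.25)
side TCP px [331.41371791 252.00313469]
0.125 5 [ 0.55  -0.299  0.137] [ 0.548 -0.302  0.135] [ 0.552 -0.297  0.139]
0.14 19 [ 0.547 -0.303  0.147] [ 0.541 -0.305  0.142] [ 0.553 -0.298  0.155]
0.17 17 [ 0.54  -0.304  0.178] [ 0.537 -0.328  0.173] [ 0.548 -0.293  0.184]
0.185 40 [ 0.538 -0.305  0.194] [ 0.53  -0.341  0.186] [ 0.564 -0.28   0.2  ]
0.2 31 [ 0.537 -0.309  0.209] [ 0.529 -0.353  0.201] [ 0.563 -0.283  0.215]
0.215 56 [ 0.538 -0.309  0.222] [ 0.528 -0.354  0.215] [ 0.566 -0.283  0.23 ]
0.23 61 [ 0.543 -0.326  0.237] [ 0.529 -0.334  0.231] [ 0.566 -0.299  0.245]
grip 139 (546.9, -290.6, 67.9, 20.3, 9.82)
wrist [321.56541841 234.02004029]
```

```bash
python3 - <<'E'
from h import *
from workcell import robot,get_image
T=robot.sense()["tool_pos"]
d=get_image("wrist");P,C,u,v=cloud(d)
for x0 in(-4,0,4):
  print("col",x0)
  for r in range(170,330,6):
    i=np.nonzero((u==321+x0)&(v==r))[0]
    if len(i):print(r,P[i[0]].round(4),C[i[0]])
d=np.load("pics/scene0.npz");P,C,u,v=cloud(d)
m=(np.hypot(P[:,0]-.575,P[:,1])<.1)&(C.max(1)<70)&(P[:,2]>.1)
print("start dark",np.percentile(P[m][:,2],[0,1,3,10]).round(3))
m=(np.hypot(P[:,0]-.575,P[:,1])<.1)&(P[:,2]>.1);print("start any",np.sort(P[m][:,2])[:10].round(3),P[m][np.argsort(P[m][:,2])[:6]].round(3).tolist())
E
```

```text
col -4
170 [ 0.5841 -0.2841  0.0757] [223 195 142]
176 [ 0.5832 -0.2843  0.0857] [85 57 32]
182 [ 0.5829 -0.2845  0.0968] [89 60 33]
188 [ 0.5834 -0.2846  0.109 ] [90 61 33]
194 [ 0.5829 -0.2848  0.117 ] [91 61 34]
200 [ 0.5812 -0.285   0.1209] [178 123  67]
206 [ 0.5776 -0.2852  0.1192] [177 124  69]
212 [ 0.5753 -0.2854  0.1211] [174 121  69]
218 [ 0.5726 -0.2856  0.122 ] [188 130  72]
224 [ 0.5694 -0.2858  0.1218] [190 131  72]
230 [ 0.5661 -0.286   0.1214] [190 131  73]
236 [ 0.5623 -0.2863  0.12  ] [189 131  73]
242 [ 0.5595 -0.2865  0.1209] [189 131  73]
248 [ 0.5586 -0.2866  0.1255] [120 101  82]
254 [ 0.5594 -0.2867  0.1327] [ 99 102 103]
260 [ 0.5587 -0.2868  0.1368] [ 99 102 103]
266 [ 0.559  -0.2868  0.1424] [ 99 102 103]
272 [ 0.5588 -0.2869  0.1469] [ 99 102 103]
278 [ 0.5592 -0.287   0.152 ] [ 99 102 103]
284 [ 0.5593 -0.287   0.1563] [ 99 102 103]
290 [ 0.5588 -0.2871  0.1594] [149 154 154]
296 [ 0.5564 -0.2873  0.1599] [220 224 224]
302 [ 0.5551 -0.2874  0.1617] [29 31 35]
308 [ 0.5572 -0.2873  0.1679] [31 32 35]
314 [ 0.5552 -0.2875  0.1686] [27 29 32]
320 [ 0.5528 -
[... 1810 characters left out ...]
 44]
260 [ 0.5592 -0.2903  0.1374] [42 43 44]
266 [ 0.5594 -0.2902  0.1427] [31 32 34]
272 [ 0.5593 -0.2902  0.1473] [31 32 34]
278 [ 0.5592 -0.2902  0.1516] [23 22 24]
284 [ 0.5596 -0.2901  0.1563] [23 23 25]
290 [ 0.559  -0.2901  0.1594] [46 46 47]
302 [ 0.5538 -0.2905  0.1597] [71 71 73]
308 [ 0.5503 -0.2908  0.1587] [70 70 72]
314 [ 0.5488 -0.2909  0.1603] [70 71 72]
320 [ 0.5462 -0.2911  0.1606] [69 70 72]
326 [ 0.5433 -0.2914  0.1605] [69 68 71]
start dark [0.246 0.259 0.294 0.314]
start any [0.245 0.246 0.246 0.248 0.249 0.251 0.252 0.253 0.253 0.253] [[0.62, 0.008, 0.245], [0.621, 0.006, 0.246], [0.528, 0.009, 0.246], [0.622, -0.011, 0.248], [0.62, 0.01, 0.249], [0.628, -0.0, 0.251]]
```

The wrist depth puts the real fingertips at z≈0.124, while the reported TCP z is 0.087. At the start the tips also sat about 37 mm higher than reported. So the reported z reads about 37 mm low, while x and y agree. I'll open, go down 37 mm and grip.

```bash
python3 -m inch '[[0,0,0,0,0,0,1],[0,0,0,0,0,0,1],[0,0,0,0,0,0,1],[0,0,0,0,0,0,1],[0,0,0,0,0,0,1],[0,0,0,0,0,0,1],[0,0,0,0,0,0,1],[0,0,0,0,0,0,1]]' && python3 -m inch '[[0,0,0.06,0,0,0,1],[0,0,0.12,0,0,0,1],[0,0,0.18,0,0,0,1],[0,0,0.24,0,0,0,1],[0,0,0.3,0,0,0,1],[0,0,0.34,0,0,0,1],[0,0,0.37,0,0,0,1],[0,0,0.37,0,0,0,1]]' && python3 -m inch '[[0,0,0,0,0,0,-1],[0,0,0,0,0,0,-1],[0,0,0,0,0,0,-1],[0,0,0,0,0,0,-1],[0,0,0,0,0,0,-1],[0,0,0,0,0,0,-1],[0,0,0,0,0,0,-1],[0,0,0,0,0,0,-1]]' 60
```

```text
time: 5.83
tool_pos: [0.5479, -0.2896, 0.0872]
ee_rot: [[0.997, 0.075, -0.0], [0.075, -0.997, -0.0], [-0.0, 0.0, -1.0]]
force: [-0.2, 0.5, 0.1]
gripper_width: 0.0856
finger_force: 0.0
time: 6.5
tool_pos: [0.5477, -0.2894, 0.0494]
ee_rot: [[0.997, 0.075, -0.001], [0.075, -0.997, 0.001], [-0.001, -0.001, -1.0]]
force: [-0.0, -0.3, -0.1]
gripper_width: 0.0855
finger_force: 0.0
time: 7.17
tool_pos: [0.548, -0.2896, 0.0504]
ee_rot: [[0.997, 0.075, 0.0], [0.075, -0.997, -0.0], [0.0, 0.0, -1.0]]
force: [0.2, 1.0, 4.4]
gripper_width: 0.0153
finger_force: 58.4
```

```bash
python3 -m inch '[[0,0,-0.03,0,0,0,-1],[0,0,-0.06,0,0,0,-1],[0,0,-0.1,0,0,0,-1],[0,0,-0.14,0,0,0,-1],[0,0,-0.18,0,0,0,-1],[0,0,-0.22,0,0,0,-1],[0,0,-0.25,0,0,0,-1],[0,0,-0.25,0,0,0,-1]]' && python3 -m inch '[[0,0,-0.1,0,0,0,-1],[0,0,-0.2,0,0,0,-1],[0,0,-0.3,0,0,0,-1],[0,0,-0.42,0,0,0,-1],[0,0,-0.54,0,0,0,-1],[0,0,-0.65,0,0,0,-1],[0,0,-0.75,0,0,0,-1],[0,0,-0.75,0,0,0,-1]]'
python3 - <<'E'
from h import *
from workcell import get_image
a=[get_image(n) for n in("scene","side")]
i=np.hstack([cv2.resize(a[0]["img"][80:260,130:350],(400,327)),cv2.resize(a[1]["img"][150:330,220:440],(400,327))])
cv2.imwrite("pics/c3.png",i[...,::-1])
go(.547,-.19,.15,4.4)
for d in a:
    P,C,u,v=cloud(d);m=sel(P,np.array([.547,-.2893]),.13,.21,.235)
    Q=P[m];R,G,B=C[m].T;Q=Q[(R>120)];print("yel top",len(Q),rect(Q),np.median(Q[:,2]).round(4)) if len(Q)>5 else 0
    m=sel(P,np.array([.547,-.2893]),.13,.0,.07);Q=P[m];R,G,B=C[m].T;k=(G>R+50)&(B>R+50)&(abs(G-B)<40);print("teal",k.sum(),np.median(Q[k],0).round(3) if k.any() else 0)
E
```

```text
time: 7.83
tool_pos: [0.5482, -0.2898, 0.076]
ee_rot: [[0.997, 0.075, 0.001], [0.075, -0.997, -0.001], [0.001, 0.001, -1.0]]
force: [-0.1, 0.3, -3.4]
gripper_width: 0.0153
finger_force: 58.4
time: 8.5
tool_pos: [0.5486, -0.2901, 0.1529]
ee_rot: [[0.997, 0.075, 0.003], [0.075, -0.997, -0.002], [0.002, 0.002, -1.0]]
force: [-0.3, -0.3, -1.9]
gripper_width: 0.0155
finger_force: 58.8
t 8.6 pos [ 0.548  -0.2896  0.1504] yaw 4.32 F [ 0.1 -1.4 -3.5] w 0.0152 ff 58.8
shift [ 0.065 -0.994  0.003] turn [ 0.0001 -0.0001 -0.0004]
yel top 471 (546.7, -290.7, 134.3, 181.1, 4.48) 0.2256
teal 115 [ 0.546 -0.329  0.024]
yel top 619 (547.5, -288.9, 130.2, 187.3, 4.33) 0.2259
teal 167 [ 0.489 -0.303  0.038]
```

View pics/c3.png

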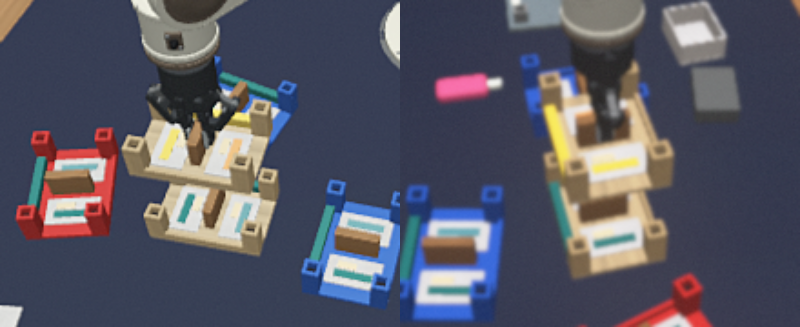

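The picture shows the yellow tray held level. Below it stands the teal tray, with its teal bar also on the robot side at about (555,205) in the right half. I'll carry the yellow tray over to the base.

```bash
A='' ; python3 -m inch '[[0,-0.05,0,0,0,0,-1],[0,-0.12,0,0,0,0,-1],[0.01,-0.24,0,0,0,0,-1],[0.02,-0.38,0,0,0,0,-1],[0.02,-0.53,0,0,0,0,-1],[0.03,-0.68,0,0,0,0,-1],[0.04,-0.84,0,0,0,0,-1],[0.05,-1,0,0,0,0,-1]]' && python3 -m inch '[[0.01,-0.13,0,0,0,0,-1],[0.01,-0.25,0,0,0,0,-1],[0.02,-0.38,0,0,0,0,-1],[0.02,-0.5,0,0,0,0,-1],[0.03,-0.63,0,0,0,0,-1],[0.04,-0.75,0,0,0,0,-1],[0.04,-0.88,0,0,0,0,-1],[0.05,-1,0,0,0,0,-1]]' && python3 -m inch '[[0.01,-0.13,0,0,0,0,-1],[0.01,-0.25,0,0,0,0,-1],[0.02,-0.38,0,0,0,0,-1],[0.02,-0.5,0,0,0,0,-1],[0.03,-0.63,0,0,0,0,-1],[0.04,-0.75,0,0,0,0,-1],[0.04,-0.88,0,0,0,0,-1],[0.05,-1,0,0,0,0,-1]]' && python3 -m inch '[[0.01,-0.13,0,0,0,0,-1],[0.01,-0.25,0,0,0,0,-1],[0.02,-0.38,0,0,0,0,-1],[0.02,-0.5,0,0,0,0,-1],[0.03,-0.63,0,0,0,0,-1],[0.04,-0.75,0,0,0,0,-1],[0.04,-0.88,0,0,0,0,-1],[0.05,-1,0,0,0,0,-1]]' && python3 -m inch '[[0.01,-0.13,0,0,0,0.004,-1],[0.01,-0.25,0,0,0,0.008,-1],[0.02,-0.38,0,0,0,0.012,-1],[0.02,-0.52,0,0,0,0.016,-1],[0.03,-0.65,0,0,0,0.02,-1],[0.04,-0.78,0,0,0,0.025,-1],[0.04,-0.9,0,0,0,0.03,-1],[0.05,-1,0,0,0,0.033,-1]]' | tail -6; python3 -c "from h import *;go(.5327,.2547,.15,-1.6)"
```

```text
time: 9.27
tool_pos: [0.5453, -0.1875, 0.1503]
ee_rot: [[0.997, 0.076, 0.0], [0.076, -0.997, -0.0], [0.0, 0.0, -1.0]]
force: [-0.1, -0.2, -2.4]
gripper_width: 0.0155
finger_force: 58.7
time: 9.93
tool_pos: [0.5427, -0.0881, 0.1502]
ee_rot: [[0.997, 0.075, -0.0], [0.075, -0.997, 0.0], [-0.0, -0.0, -1.0]]
force: [0.1, -0.5, -3.7]
gripper_width: 0.0155
finger_force: 58.7
time: 10.6
tool_pos: [0.5401, 0.012, 0.1502]
ee_rot: [[0.997, 0.075, -0.0], [0.075, -0.997, 0.0], [-0.0, -0.0, -1.0]]
force: [-1.0, -0.5, -3.0]
gripper_width: 0.0156
finger_force: 58.7
time: 11.27
tool_pos: [0.5376, 0.1121, 0.1502]
ee_rot: [[0.997, 0.075, -0.0], [0.075, -0.997, 0.0], [-0.0, -0.0, -1.0]]
force: [0.8, -0.2, -3.3]
gripper_width: 0.0154
finger_force: 58.7
time: 11.93
tool_pos: [0.5349, 0.2124, 0.1501]
ee_rot: [[1.0, -0.029, -0.0], [-0.029, -1.0, 0.0], [-0.0, -0.0, -1.0]]
force: [-0.2, 0.7, -2.9]
gripper_width: 0.0153
finger_force: 58.7
t 11.9333 pos [0.5349 0.2124 0.1501] yaw -1.65 F [-0.2  0.7 -2.9] w 0.0153 ff 58.7
shift [-0.034 -0.422  0.001] turn [-0.      0.0001 -0.0003]
```

```bash
python3 -m inch '[[0,-0.1,0,0,0,0,-1],[-0.01,-0.2,0,0,0,0,-1],[-0.02,-0.3,0,0,0,0,-1],[-0.03,-0.38,0,0,0,0,-1],[-0.03,-0.42,0,0,0,0,-1],[-0.03,-0.42,0.1,0,0,0,-1],[-0.03,-0.42,0.2,0,0,0,-1],[-0.03,-0.42,0.3,0,0,0,-1]]' >/dev/null&& python3 -m inch '[[0,0,0.1,0,0,0,-1],[0,0,0.2,0,0,0,-1],[0,0,0.3,0,0,0,-1],[0,0,0.35,0,0,0,-1],[0,0,0.4,0,0,0,-1],[0,0,0.4,0,0,0,-1],[0,0,0.4,0,0,0,-1],[0,0,0.4,0,0,0,-1]]'|tail -6
python3 - <<'E'
from h import *
from workcell import get_image
go(.5327,.2547,.0164,-1.6)
c=np.array([.5327,.2547])
for n in("scene","side","wrist"):
    d=get_image(n)
    P,C,u,v=cloud(d);m=sel(P,c,.13,.148,.165)&(C[:,0]>110)&(C[:,0]>C[:,2]+20);Q=P[m]
    r=np.radians(-1.6);M=np.array([[np.cos(r),np.sin(r)],[-np.sin(r),np.cos(r)]])
    L=(Q[:,:2]-c)@M.T
    print(n,len(Q),rect(Q),np.median(Q[:,2]).round(4))
    for sx in(-1,1):
        for sy in(-1,1):
            k=(np.hypot(L[:,0]-sx*.052,L[:,1]-sy*.077)<.025);A=L[k]
            if k.sum()>9:lo,hi=np.percentile(A,[1,99],axis=0);print("  post",sx,sy,k.sum(),((lo+hi)/2*1000-[sx*52,sy*77]).round(1),(1000*np.median(Q[k][:,2])).round(1))
    m=sel(P,c,.14,.028,.044)&(abs(C[:,0]-C[:,2])<25)
    if m.sum()>9:print("  base posts",m.sum(),rect(P[m]))
E
```

```text
time: 13.27
tool_pos: [0.5336, 0.2531, 0.0807]
ee_rot: [[1.0, -0.028, 0.001], [-0.028, -1.0, 0.0], [0.001, -0.0, -1.0]]
force: [0.1, -1.0, -2.8]
gripper_width: 0.0151
finger_force: 58.8
t 13.2667 pos [0.5336 0.2531 0.0807] yaw -1.62 F [ 0.1 -1.  -2.8] w 0.0151 ff 58.8
shift [-0.01  -0.016  0.643] turn [-0.0001 -0.0002 -0.0001]
scene 450 (531.6, 252.3, 181.4, 133.9, 87.84) 0.1549
  post -1 -1 84 [-0.  -2.5] 155.6
  post -1 1 54 [ 0.2 -2. ] 156.2
  post 1 -1 94 [-0.6 -2.9] 155.9
  post 1 1 110 [ 0.8 -2.9] 155.7
  base posts 172 (539.0, 254.3, 180.0, 119.2, 88.3)
side 291 (532.3, 250.0, 190.6, 129.6, 88.42) 0.1561
  post -1 -1 66 [-0.2 -1.4] 157.2
  post -1 1 45 [-1.  -4.8] 156.1
  post 1 -1 70 [-0.6 -3.8] 156.4
  post 1 1 53 [-0.  -3.3] 157.3
  base posts 121 (532.4, 240.7, 160.5, 129.5, 88.25)
wrist 15040 (550.1, 252.4, 182.3, 98.4, 88.34) 0.1545
  post 1 -1 4728 [ 1.5 -1.9] 155.2
  post 1 1 4552 [ 1.5 -2.1] 155.2
  base posts 906 (595.1, 253.0, 180.4, 7.8, 88.34)
```

```bash
python3 -m inch '[[0,-0.02,0.07,0,0,0,-1],[0,-0.02,0.14,0,0,0,-1],[0,-0.02,0.21,0,0,0,-1],[0,-0.02,0.28,0,0,0,-1],[0,-0.02,0.34,0,0,0,-1],[0,-0.02,0.4,0,0,0,-1],[0,-0.02,0.4,0,0,0,-1],[0,-0.02,0.4,0,0,0,-1]]' >/dev/null
python3 - <<'E'
from h import *
from workcell import get_image
go(.5327,.2547,.0164,-1.6)
c=np.array([.5327,.2547])
for n in("scene","side","wrist"):
    d=get_image(n)
    P,C,u,v=cloud(d);m=sel(P,c,.13,.108,.125)&(C[:,0]>110)&(C[:,0]>C[:,2]+20);Q=P[m]
    r=np.radians(-1.6);M=np.array([[np.cos(r),np.sin(r)],[-np.sin(r),np.cos(r)]])
    for nm,B in(("tray",m),("base",sel(P,c,.14,.028,.044)&(abs(C[:,0]-C[:,2])<25))):
      Q=P[B];L=(Q[:,:2]-c)@M.T
      print(n,nm,len(Q),rect(Q),np.median(Q[:,2]).round(4))
      for sx in(-1,1):
        for sy in(-1,1):
            k=(np.hypot(L[:,0]-sx*.052,L[:,1]-sy*.077)<.025);A=L[k]
            if k.sum()>9:lo,hi=np.percentile(A,[1,99],axis=0);print("  post",sx,sy,k.sum(),((lo+hi)/2*1000-[sx*52,sy*77]).round(1),(hi-lo).round(3),(1000*np.median(Q[k][:,2])).round(1))
E
```

```text
t 14.0833 pos [0.5333 0.2549 0.0398] yaw -1.62 F [ 1.5 -0.4 -2.2] w 0.0154 ff 58.8
shift [-0.006  0.002  0.234] turn [ 0.0001  0.0002 -0.0001]
scene tray 418 (531.8, 254.2, 180.2, 134.2, 88.25) 0.1141
  post -1 -1 77 [-0.5 -0.7] [0.029 0.025] 115.0
  post -1 1 59 [-0.2 -0.4] [0.029 0.025] 116.0
  post 1 -1 88 [-1.1 -1. ] [0.028 0.025] 115.4
  post 1 1 95 [-0.1 -0.7] [0.028 0.025] 114.8
scene base 105 (571.5, 226.8, 219.9, 108.4, 55.65) 0.0353
  post 1 -1 49 [ 2.4 -0.6] [0.024 0.025] 35.1
  post 1 1 53 [ 2.7 -0.4] [0.021 0.026] 35.8
side tray 274 (532.8, 253.2, 185.6, 130.1, 88.34) 0.1158
  post -1 -1 59 [-0.3 -1. ] [0.025 0.031] 117.6
  post -1 1 55 [-0.4 -3.2] [0.025 0.034] 116.4
  post 1 -1 63 [-0.4 -0.8] [0.026 0.031] 115.6
  post 1 1 47 [-0.9 -2.2] [0.025 0.029] 117.2
side base 127 (530.1, 176.6, 32.2, 129.8, 89.15) 0.0369
  post -1 -1 64 [-0.4 -1.4] [0.025 0.031] 37.2
  post 1 -1 63 [-0.6 -1.3] [0.026 0.03 ] 36.8
wrist tray 14998 (549.9, 254.0, 182.1, 98.9, 88.33) 0.1143
  post 1 -1 4705 [1.5 0.1] [0.026 0.026] 115.0
  post 1 1 4543 [ 1.5 -0.1] [0.026 0.026] 114.9
wrist base 626 (597.5, 252.7, 180.6, 3.1, 88.34) 0.0348
  post 1 -1 322 [12.8  0.2] [0.003 0.026] 34.8
  post 1 1 304 [13.1 -0.1] [0.003 0.026] 34.8
```

The tray lines up with the base within 0.5 mm, and about 23 mm remains. I'll lower it slowly.

```bash
python3 -m inch '[[0,0,0.03,0,0,0,-1],[0,0,0.06,0,0,0,-1],[0,0,0.09,0,0,0,-1],[0,0,0.12,0,0,0,-1],[0,0,0.14,0,0,0,-1],[0,0,0.16,0,0,0,-1],[0,0,0.16,0,0,0,-1],[0,0,0.16,0,0,0,-1]]' &&python3 -m inch '[[0,0,0.01,0,0,0,-1],[0,0,0.02,0,0,0,-1],[0,0,0.03,0,0,0,-1],[0,0,0.04,0,0,0,-1],[0,0,0.05,0,0,0,-1],[0,0,0.06,0,0,0,-1],[0,0,0.065,0,0,0,-1],[0,0,0.065,0,0,0,-1]]'
```

```text
time: 14.9
tool_pos: [0.5334, 0.255, 0.024]
ee_rot: [[1.0, -0.028, -0.0], [-0.028, -1.0, -0.0], [-0.0, 0.0, -1.0]]
force: [0.2, 0.1, -3.9]
gripper_width: 0.0153
finger_force: 58.8
time: 15.57
tool_pos: [0.5334, 0.2549, 0.0175]
ee_rot: [[1.0, -0.028, -0.0], [-0.028, -1.0, -0.0], [-0.0, 0.0, -1.0]]
force: [0.1, 0.0, -3.6]
gripper_width: 0.0149
finger_force: 58.8
```

```bash
python3 -m inch '[[0,0,0.003,0,0,0,-1],[0,0,0.006,0,0,0,-1],[0,0,0.009,0,0,0,-1],[0,0,0.012,0,0,0,-1],[0,0,0.012,0,0,0,-1],[0,0,0.012,0,0,0,-1],[0,0,0.012,0,0,0,-1],[0,0,0.012,0,0,0,-1]]'
```

```text
time: 16.23
tool_pos: [0.5334, 0.255, 0.0165]
ee_rot: [[1.0, -0.028, 0.0], [-0.028, -1.0, 0.0], [0.0, -0.0, -1.0]]
force: [0.0, 0.3, -1.3]
gripper_width: 0.0157
finger_force: 58.9
```

Contact has started (weight reading 3.6→1.3 N). One more millimetre, then release, open and raise.

```bash
python3 -m inch '[[0,0,0.003,0,0,0,-1],[0,0,0.006,0,0,0,-1],[0,0,0.008,0,0,0,-1],[0,0,0.008,0,0,0,-1],[0,0,0.008,0,0,0,-1],[0,0,0.008,0,0,0,-1],[0,0,0.008,0,0,0,-1],[0,0,0.008,0,0,0,-1]]'
python3 -m inch '[[0,0,0,0,0,0,0.2],[0,0,0,0,0,0,0.6],[0,0,0,0,0,0,1],[0,0,0,0,0,0,1],[0,0,0,0,0,0,1],[0,0,0,0,0,0,1],[0,0,0,0,0,0,1],[0,0,0,0,0,0,1]]' && python3 -m inch '[[0,0,-0.1,0,0,0,1],[0,0,-0.2,0,0,0,1],[0,0,-0.35,0,0,0,1],[0,0,-0.5,0,0,0,1],[0,0,-0.65,0,0,0,1],[0,0,-0.8,0,0,0,1],[0,0,-0.9,0,0,0,1],[0,0,-1,0,0,0,1]]' |head -2
python3 - <<'E'
from h import *
from workcell import get_image
go(.5327,.2547,.15,4.3)
c=np.array([.5327,.2547])
for n in("scene","side","wrist"):
    d=get_image(n)
    P,C,u,v=cloud(d);m=sel(P,c,.13,.075,.105)&(C[:,0]>110)&(C[:,0]>C[:,2]+20);Q=P[m]
    r=np.radians(-1.6);M=np.array([[np.cos(r),np.sin(r)],[-np.sin(r),np.cos(r)]])
    L=(Q[:,:2]-c)@M.T
    print(n,len(Q),rect(Q))
    for sx in(-1,1):
        for sy in(-1,1):
            k=(np.hypot(L[:,0]-sx*.052,L[:,1]-sy*.077)<.025);A=L[k]
            if k.sum()>9:lo,hi=np.percentile(A,[1,99],axis=0);print("  post",sx,sy,k.sum(),((lo+hi)/2*1000-[sx*52,sy*77]).round(1),(1000*np.percentile(Q[k][:,2],80)).round(1))
    c2=np.array([.548,-.2896]);m=sel(P,c2,.13,.06,.08)&(C[:,0]>110)&(C[:,0]>C[:,2]+20)
    if m.sum()>50:print("teal",m.sum(),rect(P[m]),np.median(P[m][:,2]).round(4))
E
```

```text
time: 16.9
tool_pos: [0.5335, 0.255, 0.0165]
ee_rot: [[1.0, -0.028, 0.0], [-0.028, -1.0, 0.0], [0.0, -0.0, -1.0]]
force: [-5.5, -1.9, 10.8]
gripper_width: 0.0153
finger_force: 60.8
time: 17.57
tool_pos: [0.5334, 0.255, 0.0156]
ee_rot: [[1.0, -0.028, -0.0], [-0.028, -1.0, 0.0], [-0.0, -0.0, -1.0]]
force: [0.5, -1.5, 0.2]
gripper_width: 0.0851
finger_force: 0.0
time: 18.23
tool_pos: [0.5336, 0.255, 0.1174]
t 18.2333 pos [0.5336 0.255  0.1174] yaw -1.62 F [-0.4 -0.5 -0.2] w 0.085 ff 0.0
shift [-0.009  0.004 -0.326] turn [-0.0001 -0.0004 -0.0329]
scene 579 (532.6, 254.1, 180.3, 132.3, 88.48)
  post -1 -1 102 [ 0.2 -0.7] 93.0
  post -1 1 100 [ 0.3 -0.8] 93.0
  post 1 -1 116 [-0.6 -0.8] 92.7
  post 1 1 127 [-0.6 -0.7] 92.9
teal 443 (545.6, -289.3, 135.9, 180.3, 4.27) 0.0677
side 419 (532.2, 253.9, 188.1, 129.3, 88.51)
  post -1 -1 81 [ 0.1 -0.6] 95.3
  post -1 1 75 [-0.5 -2.1] 95.1
  post 1 -1 84 [-0.8 -1.1] 95.4
  post 1 1 64 [-1.1 -2.6] 95.0
teal 634 (547.2, -288.8, 130.8, 185.7, 4.42) 0.0695
wrist 5902 (533.9, 254.5, 181.2, 130.4, 88.38)
  post -1 -1 466 [2.  0.2] 91.1
  post -1 1 468 [ 1.9 -0.5] 91.1
  post 1 -1 1449 [ 1.5 -0.1] 91.6
  post 1 1 1383 [ 1.5 -0.3] 91.5
```

Yellow is home: all four posts are at the same height (about 92 mm) and in line with the base. Back to the teal tray.

```bash
python3 -m inch '[[0,0.08,0,0,0,0,1],[0.01,0.2,0,0,0,0,1],[0.01,0.33,0,0,0,0,1],[0.02,0.46,0,0,0,0,1],[0.03,0.6,0,0,0,0,1],[0.04,0.74,0,0,0,0,1],[0.05,0.87,0,0,0,0,1],[0.055,1,0,0,0,0,1]]' >/dev/null&& python3 -m inch '[[0.01,0.13,0,0,0,0,1],[0.01,0.25,0,0,0,0,1],[0.02,0.38,0,0,0,0,1],[0.03,0.5,0,0,0,0,1],[0.03,0.63,0,0,0,0,1],[0.04,0.75,0,0,0,0,1],[0.05,0.88,0,0,0,0,1],[0.055,1,0,0,0,0,1]]' >/dev/null&& python3 -m inch '[[0.01,0.13,0,0,0,0,1],[0.01,0.25,0,0,0,0,1],[0.02,0.38,0,0,0,0,1],[0.03,0.5,0,0,0,0,1],[0.03,0.63,0,0,0,0,1],[0.04,0.75,0,0,0,0,1],[0.05,0.88,0,0,0,0,1],[0.055,1,0,0,0,0,1]]' >/dev/null&& python3 -m inch '[[0.01,0.13,0,0,0,0,1],[0.01,0.25,0,0,0,0,1],[0.02,0.38,0,0,0,0,1],[0.03,0.5,0,0,0,0,1],[0.03,0.63,0,0,0,0,1],[0.04,0.75,0,0,0,0,1],[0.05,0.88,0,0,0,0,1],[0.055,1,0,0,0,0,1]]' >/dev/null&& python3 -m inch '[[0.01,0.13,0,0,0,-0.004,1],[0.01,0.25,0,0,0,-0.008,1],[0.02,0.38,0,0,0,-0.012,1],[0.03,0.5,0,0,0,-0.016,1],[0.03,0.63,0,0,0,-0.02,1],[0.04,0.75,0,0,0,-0.025,1],[0.05,0.88,0,0,0,-0.03,1],[0.055,1,0,0,0,-0.033,1]]' >/dev/null; python3 -c "from h import *;go(.5477,-.2896,.117,4.3)"
```

```text
t 21.7167 pos [ 0.5467 -0.247   0.1156] yaw 4.37 F [ 0.4  0.4 -1. ] w 0.0861 ff 0.0
shift [-0.023  0.425 -0.014] turn [0.     0.     0.0004]
```

```bash
python3 -m inch '[[-0.01,0.1,0,0,0,0,1],[-0.02,0.2,0,0,0,0,1],[-0.02,0.3,0,0,0,0,1],[-0.02,0.4,0,0,0,0,1],[-0.02,0.43,0,0,0,0,1],[-0.02,0.43,0,0,0,0,1],[-0.02,0.43,0,0,0,0,1],[-0.02,0.43,0,0,0,0,1]]' >/dev/null; python3 - <<'E'
from h import *
from workcell import get_image
go(.5477,-.2896,-.0056,4.3)
P,C,u,v=cloud(get_image("wrist"));c=np.array([.548,-.2896])
m=sel(P,c,.14,.06,.078)&(C[:,0]>110)&(C[:,0]>C[:,2]+20);print(m.sum(),rect(P[m]));A=P[sel(P,c,.045,.06,.078)&(C[:,0]>110)&(C[:,0]>C[:,2]+20)];print(rect(A),np.median(A[:,2]))
E
```

```text
t 22.3833 pos [ 0.5481 -0.2882  0.1157] yaw 4.34 F [ 0.4 -1.5 -0.1] w 0.0856 ff 0.0
shift [-0.005  0.014  1.213] turn [-0.0001  0.      0.0002]
5375 (548.4, -289.6, 130.4, 181.2, 4.33)
(548.5, -289.5, 69.6, 16.0, 4.94) 0.06493974335679006
```

```bash
python3 -m inch '[[0,0.01,0.15,0,0,0,1],[0,0.01,0.3,0,0,0,1],[0,0.01,0.45,0,0,0,1],[0,0.01,0.6,0,0,0,1],[0,0.01,0.75,0,0,0,1],[0,0.01,0.85,0,0,0,1],[0,0.01,0.93,0,0,0,1],[0,0.01,1,0,0,0,1]]' >/dev/null && python3 -m inch '[[0,0,0.06,0,0,0,1],[0,0,0.12,0,0,0,1],[0,0,0.17,0,0,0,1],[0,0,0.2,0,0,0,1],[0,0,0.21,0,0,0,1],[0,0,0.21,0,0,0,1],[0,0,0.21,0,0,0,1],[0,0,0.21,0,0,0,1]]' && python3 -m inch '[[0,0,0,0,0,0,-1],[0,0,0,0,0,0,-1],[0,0,0,0,0,0,-1],[0,0,0,0,0,0,-1],[0,0,0,0,0,0,-1],[0,0,0,0,0,0,-1],[0,0,0,0,0,0,-1],[0,0,0,0,0,0,-1]]' 60
```

```text
time: 23.77
tool_pos: [0.5483, -0.2898, -0.005]
ee_rot: [[0.997, 0.075, 0.0], [0.075, -0.997, -0.0], [0.0, 0.0, -1.0]]
force: [-0.4, 0.2, 0.0]
gripper_width: 0.0854
finger_force: 0.0
time: 24.43
tool_pos: [0.5482, -0.2897, -0.0052]
ee_rot: [[0.997, 0.075, 0.0], [0.075, -0.997, -0.0], [0.0, 0.0, -1.0]]
force: [-0.4, -0.2, 2.6]
gripper_width: 0.0152
finger_force: 58.5
```

```bash
python3 -m inch '[[0,0,-0.05,0,0,0,-1],[0,0,-0.12,0,0,0,-1],[0,0,-0.22,0,0,0,-1],[0,0,-0.34,0,0,0,-1],[0,0,-0.46,0,0,0,-1],[0,0,-0.58,0,0,0,-1],[0,0,-0.7,0,0,0,-1],[0,0,-0.8,0,0,0,-1]]' && python3 -m inch '[[0,0,-0.12,0,0,0,-1],[0,0,-0.24,0,0,0,-1],[0,0,-0.36,0,0,0,-1],[0,0,-0.48,0,0,0,-1],[0,0,-0.6,0,0,0,-1],[0,0,-0.7,0,0,0,-1],[0,0,-0.78,0,0,0,-1],[0,0,-0.8,0,0,0,-1]]' | tail -6; python3 -m inch '[[0,-0.05,0,0,0,0,-1],[0,-0.12,0,0,0,0,-1],[0.01,-0.24,0,0,0,0,-1],[0.02,-0.38,0,0,0,0,-1],[0.02,-0.53,0,0,0,0,-1],[0.03,-0.68,0,0,0,0,-1],[0.04,-0.84,0,0,0,0,-1],[0.05,-1,0,0,0,0,-1]]' && python3 -m inch '[[0.01,-0.13,0,0,0,0,-1],[0.01,-0.25,0,0,0,0,-1],[0.02,-0.38,0,0,0,0,-1],[0.02,-0.5,0,0,0,0,-1],[0.03,-0.63,0,0,0,0,-1],[0.04,-0.75,0,0,0,0,-1],[0.04,-0.88,0,0,0,0,-1],[0.05,-1,0,0,0,0,-1]]' >/dev/null&& python3 -m inch '[[0.01,-0.13,0,0,0,0,-1],[0.01,-0.25,0,0,0,0,-1],[0.02,-0.38,0,0,0,0,-1],[0.02,-0.5,0,0,0,0,-1],[0.03,-0.63,0,0,0,0,-1],[0.04,-0.75,0,0,0,0,-1],[0.04,-0.88,0,0,0,0,-1],[0.05,-1,0,0,0,0,-1]]' >/dev/null&& python3 -m inch '[[0.01,-0.13,0,0,0,0,-1],[0.01,-0.25,0,0,0,0,-1],[0.02,-0.38,0,0,0,0,-1],[0.02,-0.5,0,0,0,0,-1],[0.03,-0.63,0,0,0,0,-1],[0.04,-0.75,0,0,0,0,-1],[0.04,-0.88,0,0,0,0,-1],[0.05,-1,0,0,0,0,-1]]' >/dev/null&& python3 -m inch '[[0.01,-0.13,0,0,0,0.004,-1],[0.01,-0.25,0,0,0,0.008,-1],[0.02,-0.38,0,0,0,0.012,-1],[0.02,-0.52,0,0,0,0.016,-1],[0.03,-0.65,0,0,0,0.02,-1],[0.04,-0.78,0,0,0,0.025,-1],[0.04,-0.9,0,0,0,0.03,-1],[0.05,-1,0,0,0,0.033,-1]]' >/dev/null; python3 -c "from h import *;go(.5335,.255,.155,-1.6)"
```

```text
time: 25.1
tool_pos: [0.5483, -0.2898, 0.0766]
ee_rot: [[0.997, 0.075, 0.001], [0.075, -0.997, -0.001], [0.001, 0.001, -1.0]]
force: [-0.3, 0.6, -4.2]
gripper_width: 0.0152
finger_force: 58.5
time: 25.77
tool_pos: [0.5485, -0.2899, 0.1564]
ee_rot: [[0.997, 0.075, 0.001], [0.075, -0.997, -0.001], [0.001, 0.001, -1.0]]
force: [0.1, -0.3, -4.2]
gripper_width: 0.0153
finger_force: 58.7
time: 26.43
tool_pos: [0.5454, -0.1876, 0.1548]
ee_rot: [[0.997, 0.076, 0.0], [0.076, -0.997, -0.0], [0.0, 0.0, -1.0]]
force: [-0.2, -0.4, -3.3]
gripper_width: 0.015
finger_force: 58.6
t 29.1 pos [0.5351 0.2123 0.1546] yaw -1.65 F [-0.3  0.4 -3.6] w 0.015 ff 58.7
shift [-0.028 -0.426 -0.004] turn [-0.      0.0001 -0.0003]
```

Final shift, then down 40 mm so the pins stay about 27 mm clear of the sockets, and check.

```bash
python3 -m inch '[[0,-0.1,0,0,0,0,-1],[-0.01,-0.2,0,0,0,0,-1],[-0.02,-0.3,0,0,0,0,-1],[-0.03,-0.38,0,0,0,0,-1],[-0.03,-0.43,0,0,0,0,-1],[-0.03,-0.44,0.05,0,0,0,-1],[-0.03,-0.44,0.12,0,0,0,-1],[-0.03,-0.44,0.18,0,0,0,-1]]' >/dev/null&& python3 -m inch '[[0,0,0.08,0,0,0,-1],[0,0,0.15,0,0,0,-1],[0,0,0.2,0,0,0,-1],[0,0,0.22,0,0,0,-1],[0,0,0.22,0,0,0,-1],[0,0,0.22,0,0,0,-1],[0,0,0.22,0,0,0,-1],[0,0,0.22,0,0,0,-1]]'|tail -6
cat > chk.py <<'E'
from h import *
from workcell import get_image
import sys
zt,zb=map(float,sys.argv[1:3])
go(.5335,.255,.0728,-1.6)
c=np.array([.5327,.2547]);r=np.radians(-1.6);M=np.array([[np.cos(r),np.sin(r)],[-np.sin(r),np.cos(r)]])
for n in("scene","side","wrist"):
    d=get_image(n);P,C,u,v=cloud(d)
    for nm,z in(("top",zt),("low",zb)):
      m=sel(P,c,.14,z-.008,z+.008)&(C[:,0]>110)&(C[:,0]>C[:,2]+20);Q=P[m];L=(Q[:,:2]-c)@M.T
      if m.sum()<9:continue
      print(n,nm,len(Q),rect(Q))
      for sx in(-1,1):
        for sy in(-1,1):
            k=(np.hypot(L[:,0]-sx*.052,L[:,1]-sy*.077)<.025);A=L[k]
            if k.sum()>9:lo,hi=np.percentile(A,[1,99],axis=0)*1000;print("  ",sx,sy,k.sum(),"lo",(lo-[sx*52-13,sy*77-13]).round(1),"hi",(hi-[sx*52+13,sy*77+13]).round(1),(1000*np.median(Q[k][:,2])).round(1))
E
python3 chk.py .190 .092
```

```text
time: 30.43
tool_pos: [0.5338, 0.2549, 0.1151]
ee_rot: [[1.0, -0.028, 0.001], [-0.028, -1.0, 0.0], [0.001, -0.0, -1.0]]
force: [-0.3, -0.3, -4.3]
gripper_width: 0.0156
finger_force: 58.7
t 30.4333 pos [0.5338 0.2549 0.1151] yaw -1.62 F [-0.3 -0.3 -4.3] w 0.0156 ff 58.7
shift [-0.003 -0.     0.423] turn [-0.0001 -0.0002 -0.0001]
scene top 471 (532.4, 254.0, 181.2, 134.3, 87.61)
   -1 -1 94 lo [-2.3 -0.6] hi [ 1.  -0.8] 189.6
   -1 1 54 lo [-0.6  0.7] hi [ 1.3 -1. ] 190.2
   1 -1 100 lo [-1.7 -0.6] hi [ 0.6 -1.1] 190.0
   1 1 111 lo [-0.8 -0.6] hi [ 1.1 -1. ] 189.9
scene low 204 (535.7, 254.0, 180.4, 127.0, 88.4)
   1 -1 89 lo [-2.1 -0.6] hi [ 0.4 -0.8] 91.6
   1 1 99 lo [-2.4 -1. ] hi [ 0.8 -1. ] 91.2
side top 306 (532.3, 253.0, 190.6, 129.5, 88.36)
   -1 -1 68 lo [-0.  -5.8] hi [-0.8  0.6] 191.2
   -1 1 57 lo [ 0.1 -6.5] hi [-1.3  3.5] 191.7
   1 -1 70 lo [-0.2 -4. ] hi [-0.9  1. ] 190.4
   1 1 51 lo [ 0.1 -6.1] hi [-1.1  0.8] 191.1
side low 126 (529.9, 177.1, 34.6, 129.6, 86.63)
   -1 -1 62 lo [ 0.4 -2.9] hi [-0.9  1.5] 92.0
   1 -1 64 lo [-0.5 -4.6] hi [-1.   0.4] 92.5
wrist top 14953 (549.6, 254.1, 182.2, 99.4, 88.38)
   1 -1 4702 lo [ 1.5 -0.2] hi [1.4 0.1] 189.1
   1 1 4555 lo [ 1.5 -0.2] hi [ 1.4 -0.2] 189.1
wrist low 868 (596.1, 252.5, 180.6, 5.8, 88.38)
   1 -1 438 lo [22.2 -0.1] hi [ 1.3 -0.1] 91.0
   1 1 430 lo [22.2 -0.3] hi [ 1.3 -0.5] 90.9
```

Teal is aligned over yellow within 0.5 mm. Lowering.

```bash
python3 -m inch '[[0,0,0.04,0,0,0,-1],[0,0,0.09,0,0,0,-1],[0,0,0.14,0,0,0,-1],[0,0,0.19,0,0,0,-1],[0,0,0.23,0,0,0,-1],[0,0,0.26,0,0,0,-1],[0,0,0.29,0,0,0,-1],[0,0,0.31,0,0,0,-1]]'|sed -n '1,2p;4p' && python3 -m inch '[[0,0,0.02,0,0,0,-1],[0,0,0.035,0,0,0,-1],[0,0,0.05,0,0,0,-1],[0,0,0.065,0,0,0,-1],[0,0,0.08,0,0,0,-1],[0,0,0.09,0,0,0,-1],[0,0,0.1,0,0,0,-1],[0,0,0.1,0,0,0,-1]]' && python3 -m inch '[[0,0,0.003,0,0,0,-1],[0,0,0.006,0,0,0,-1],[0,0,0.01,0,0,0,-1],[0,0,0.01,0,0,0,-1],[0,0,0.01,0,0,0,-1],[0,0,0.01,0,0,0,-1],[0,0,0.01,0,0,0,-1],[0,0,0.01,0,0,0,-1]]'
```

```text
time: 31.25
tool_pos: [0.5335, 0.2549, 0.0833]
force: [0.4, -0.1, -4.4]
time: 31.92
tool_pos: [0.5335, 0.2549, 0.0735]
ee_rot: [[1.0, -0.028, -0.0], [-0.028, -1.0, -0.0], [-0.0, 0.0, -1.0]]
force: [-0.3, -0.3, -4.0]
gripper_width: 0.0153
finger_force: 58.7
time: 32.58
tool_pos: [0.5337, 0.2549, 0.0729]
ee_rot: [[1.0, -0.028, 0.0], [-0.028, -1.0, 0.0], [0.0, -0.0, -1.0]]
force: [-1.5, -0.2, 0.6]
gripper_width: 0.0156
finger_force: 59.1
```

```bash
python3 -m inch '[[0,0,0.003,0,0,0,-1],[0,0,0.005,0,0,0,-1],[0,0,0.005,0,0,0,-1],[0,0,0.005,0,0,0,-1],[0,0,0.005,0,0,0,0.3],[0,0,0.005,0,0,0,1],[0,0,0.005,0,0,0,1],[0,0,0.005,0,0,0,1]]' && python3 -m inch '[[0,0,0,0,0,0,1],[0,0,0,0,0,0,1],[0,0,0,0,0,0,1],[0,0,0,0,0,0,1],[0,0,-0.1,0,0,0,1],[0,0,-0.2,0,0,0,1],[0,0,-0.3,0,0,0,1],[0,0,-0.4,0,0,0,1]]' && python3 -m inch '[[0,0,-0.15,0,0,0,1],[0,0,-0.3,0,0,0,1],[0,0,-0.45,0,0,0,1],[0,0,-0.6,0,0,0,1],[0,0,-0.75,0,0,0,1],[0,0,-0.9,0,0,0,1],[0,0,-0.9,0,0,0,1],[0,0,-0.9,0,0,0,1]]'|head -2
python3 chk.py .148 .092
python3 - <<'E'
from h import *
from workcell import get_image
a=[get_image(n) for n in("scene","side")]
cv2.imwrite("pics/c4.png",np.hstack([cv2.resize(a[0]["img"][120:320,200:500],(400,267)),cv2.resize(a[1]["img"][60:260,200:500],(400,267))])[...,::-1])
E
```

```text
time: 33.25
tool_pos: [0.5336, 0.2549, 0.0721]
ee_rot: [[1.0, -0.028, -0.0], [-0.028, -1.0, 0.0], [-0.0, -0.0, -1.0]]
force: [0.0, -0.4, 0.8]
gripper_width: 0.063
finger_force: 0.0
time: 33.92
tool_pos: [0.5339, 0.255, 0.1139]
ee_rot: [[1.0, -0.028, 0.001], [-0.028, -1.0, 0.0], [0.001, -0.0, -1.0]]
force: [0.5, 0.2, 0.1]
gripper_width: 0.0854
finger_force: 0.0
time: 34.58
tool_pos: [0.5339, 0.255, 0.2033]
t 34.5833 pos [0.5339 0.255  0.2033] yaw -1.62 F [-1.2 -0.4 -1.1] w 0.0851 ff 0.0
shift [-6.000e-03  1.000e-03  1.305e+00] turn [-0.0002 -0.0005 -0.0001]
scene top 517 (532.0, 254.2, 180.1, 134.2, 88.26)
   -1 -1 87 lo [-0.2 -0.4] hi [ 1.8 -1. ] 147.8
   -1 1 90 lo [-2.2 -0.9] hi [ 0.4 -1.1] 147.9
   1 -1 97 lo [-1.  -0.7] hi [ 0.8 -0.7] 147.6
   1 1 104 lo [-0.3 -0.8] hi [ 1.4 -1.3] 148.2
scene low 661 (538.5, 253.8, 180.3, 120.6, 87.89)
   -1 -1 31 lo [11.9  1.1] hi [11.   9.7] 97.9
   -1 1 47 lo [13.  -9.6] hi [11.  -0.8] 97.8
   1 -1 51 lo [-0.1 -0.7] hi [ 0.4 10.2] 95.1
   1 1 46 lo [ 6.8 -9.1] hi [ 1.5 -1.4] 93.8
side top 330 (532.0, 252.1, 188.3, 129.2, 88.39)
   -1 -1 63 lo [-0.  -5.9] hi [-0.7  2.8] 148.2
   -1 1 51 lo [ 0.  -4.7] hi [-0.2  0.9] 148.9
   1 -1 65 lo [ 0.2 -4.3] hi [-1.4 -0.2] 149.3
   1 1 51 lo [-0.1 -3.5] hi [-1.5  0.9] 148.0
side low 189 (532.5, 255.7, 190.3, 128.2, 87.74)
   -1 -1 45 lo [ 0.3 -3.5] hi [ 9.8 -2.4] 93.5
   1 -1 38 lo [-8.8 -4.4] hi [-2.4 -6.7] 92.6
wrist top 5108 (533.9, 254.3, 180.4, 130.4, 88.38)
   -1 -1 668 lo [1.7 0.1] hi [ 1.8 -0.2] 146.8
   -1 1 642 lo [ 1.8 -0.4] hi [ 1.9 -0.7] 146.7
   1 -1 1056 lo [ 1.9 -0.2] hi [ 1.4 -0.2] 147.0
   1 1 998 lo [ 1.9 -0.4] hi [ 1.4 -0.5] 147.0
wrist low 9570 (540.9, 254.0, 180.4, 116.2, 88.39)
   -1 -1 397 lo [15.8  0. ] hi [11.6 10.6] 97.1
   -1 1 380 lo [ 15.8 -10.3] hi [11.4 -1.1] 97.1
   1 -1 374 lo [-11.3   2.5] hi [ 1.3 11.5] 97.0
   1 1 358 lo [-11.5 -11.5] hi [ 1.3 -3. ] 97.0
```

View pics/c4.png

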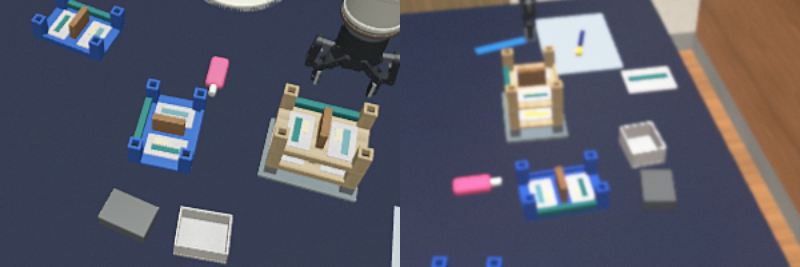

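The picture shows teal on yellow on the base at about (318,135) left and (533,95) right. The teal bar is on the front side, all four post tops are at 148 mm, and the bystanders haven't moved. Handing in.

```bash
python3 -c "
from workcell import order
print(order.hand_in())"
```

```text
the job is handed in; nothing more can be done
None
```

I set the yellow tray on the base and the teal tray on the yellow one; by the cameras both are level and fully home, fronts matching the base, and I handed the job in at about 35 s.

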